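Unstack the sample containers onto the trolley's colour-coded trays

TASK

Take the two stacks of sample containers on the trolley apart and set every container, lid up, in the tray of its own lid colour: the pot, the two canisters and the two boxes. Keep each one upright and set it down gently, so that it ends flat on the tray's floor inside the rim, the boxes lengthwise in their trays.

Things in the scene. Friction and masses are not known exactly. Their poses are not given: they have to be found in the camera images.
- box_green: green-lidded sample box, white below, one closed solid piece 100 (its x) by 60 (its y) by 44 high, about 0.2 kg; origin at the centre of its underside, z up. Lies on the table at the bottom of a stack; the ends of its lid show on both sides of the canister on it. Sizes in mm.
- box_yellow: yellow-lidded sample box, white below, one closed solid piece 100 (its x) by 60 (its y) by 44 high, about 0.2 kg; origin at the centre of its underside, z up. Lies on the table at the bottom of a stack; the ends of its lid show on both sides of the canister on it. Sizes in mm.
- can_purple: round steel canister with a flat purple lid, one closed solid piece, 56 diameter, 50 high, about 0.2 kg; origin at the centre of its underside, z up. Stands on the middle of one of the sample boxes, its underside 44 above the table. Sizes in mm.
- can_red: round steel canister with a flat red lid, one closed solid piece, 56 diameter, 50 high, about 0.2 kg; origin at the centre of its underside, z up. Stands on the middle of one of the sample boxes, its underside 44 above the table. The pot stands on its lid. Sizes in mm.
- pot_blue: small round white pot with a flat blue cap, one closed solid piece, 36 diameter, 45 high, about 0.06 kg; origin at the centre of its underside, z up. Stands on the red canister's lid, its underside 94 above the table. Sizes in mm.
- tray_green: shallow tray fixed to the table, green floor and white rim; inside 120 (its x) by 80 (its y), floor 4 above the table, rim 4 thick with its top 8 above the table; origin at the centre of its underside (table height), z up. Place of the green-lidded box. Sizes in mm.
- tray_yellow: shallow tray fixed to the table, yellow floor and white rim; inside 120 (its x) by 80 (its y), floor 4 above the table, rim 4 thick with its top 8 above the table; origin at the centre of its underside (table height), z up. Place of the yellow-lidded box. Sizes in mm.
- tray_purple: shallow tray fixed to the table, purple floor and white rim; inside 76 (its x) by 76 (its y), floor 4 above the table, rim 4 thick with its top 8 above the table; origin at the centre of its underside (table height), z up. Place of the purple-lidded canister. Sizes in mm.
- tray_red: shallow tray fixed to the table, red floor and white rim; inside 76 (its x) by 76 (its y), floor 4 above the table, rim 4 thick with its top 8 above the table; origin at the centre of its underside (table height), z up. Place of the red-lidded canister. Sizes in mm.
- tray_blue: shallow tray fixed to the table, blue floor and white rim; inside 56 (its x) by 56 (its y), floor 4 above the table, rim 4 thick with its top 8 above the table; origin at the centre of its underside (table height), z up. Place of the blue-capped pot. Sizes in mm.
Things that resemble listed ones, but are neither listed nor needed, are in the scene too. What is shaped like the box_yellow but pink or purple is not meant.

How it is judged:
At the end, for the whole second after the job is handed in: Each container is in the tray of its lid's colour, released and at rest: horizontally within 14.5 mm of the tray's centre, flat on its floor (underside 2 to 6.5 mm above the table), upright within 0.06 rad; each box's long side within 0.22 rad of its tray's (horizontal distance between pot_blue and tray_blue below 0.0145 m and z of pot_blue in the frame of tray_blue between 0.002 and 0.0065 m and angle between each of pot_blue, can_red, can_purple, box_green, box_yellow's own z axis and vertical below 0.06 rad and linear speed of each of pot_blue, can_red, can_purple, box_green, box_yellow below 0.02 m/s and horizontal distance between can_red and tray_red below 0.0145 m and z of can_red in the frame of tray_red between 0.002 and 0.0065 m and horizontal distance between can_purple and tray_purple below 0.0145 m and z of can_purple in the frame of tray_purple between 0.002 and 0.0065 m and horizontal distance between box_green and tray_green below 0.0145 m and z of box_green in the frame of tray_green between 0.002 and 0.0065 m and angle between the x axis of box_green and the x axis of tray_green, either way round below 0.22 rad and horizontal distance between box_yellow and tray_yellow below 0.0145 m and z of box_yellow in the frame of tray_yellow between 0.002 and 0.0065 m and angle between the x axis of box_yellow and the x axis of tray_yellow, either way round below 0.22 rad); the robot touches nothing.
It fails at once if a container is tipped over (tilted more than 40 degrees) (angle between any of pot_blue, can_red, can_purple, box_green, box_yellow's own z axis and vertical above 0.7 rad).
It fails at once if a container is dropped or flung into its tray (faster than 0.6 m/s over the tray, less than 50 mm up) ((horizontal distance between pot_blue and tray_blue below 0.04 m and z of pot_blue in the frame of tray_blue below 0.05 m and linear speed of pot_blue above 0.6 m/s) or (horizontal distance between can_red and tray_red below 0.04 m and z of can_red in the frame of tray_red below 0.05 m and linear speed of can_red above 0.6 m/s) or (horizontal distance between can_purple and tray_purple below 0.04 m and z of can_purple in the frame of tray_purple below 0.05 m and linear speed of can_purple above 0.6 m/s) or (horizontal distance between box_green and tray_green below 0.04 m and z of box_green in the frame of tray_green below 0.05 m and linear speed of box_green above 0.6 m/s) or (horizontal distance between box_yellow and tray_yellow below 0.04 m and z of box_yellow in the frame of tray_yellow below 0.05 m and linear speed of box_yellow above 0.6 m/s)).
It also fails if it takes over 128 s, if anything falls off the work surface, if the arm or the gripper's body presses on something with over 40 N, if the wrist force passes 120 N, or if a joint passes its speed limit or range.

ROBOT

A 6-joint arm with a two-finger parallel gripper is mounted at the origin on the work surface. World frame = base frame: x ahead of the robot, y to its left, z up, the work surface at z = 0. Lengths are in m, angles in rad, forces in N, time in s.
With the tool pointing down it reaches from about 0.3 to 0.775 m from the base axis. Payload 14.6 kg.
Tool frame: the origin (TCP) lies between the finger pads; the fingertips stand tips_ahead ahead of it and the grasp point (between the pads) lies 6 mm ahead of it (tips_ahead is the distance from the TCP to the fingertips, in m); z points along the fingers, y is the direction in which the jaws open and shut (so a half turn about z gives the same grasp; the last joint's range is limited). The gripper opens to 94 mm and grips with 3 to 60 N. Pads are 16 mm wide; open, the fingers measure 119 mm over their backs; the gripper's body (75 mm by 177 mm) begins 78 mm behind the grasp point.
Start: joints at [-1.305, 0.3, 1.521, -0, 1.321, -0.067], TCP at [0.18, -0.52, 0.23] pointing down, gripper open.
Joint ranges: [-3.03, 3.03], [-0.79, 2.21], [0.23, 2.52], [-1.04, 4.18], [0, 3.07], [-2.55, 2.55]. Speed limits (rad/s): [2.22, 2.22, 2.57, 3.14, 3.14, 3.14].

INTERFACE

Orientations are given as a rotation vector (axis times angle).
In Python, from station import state, grab_frame, close_job, tips_ahead gives the robot as it stands. The module is installed in compiled form; this text tells all that it offers.
- The arm moves only by the shell command python3 -m pendant 'ROWS' [FORCE]. ROWS is a JSON object of lists of equal length, an entry for each row: "delta_pos": the shift along the tool's x, y, z in cm, a list of three; "roll": the turn about the tool's z in degrees; "claw": the finger opening in cm, from 0 to 9.4. In form: {"delta_pos": [[dx, dy, dz], ...], "roll": [roll, ...], "claw": [claw, ...]}. A call has 1 to 12 rows; each row is the pose to reach, as a shift and turn from the pose measured when the call began, along the tool's axes at that moment; what a row does not reach only later rows make up. A row lasts 1/12 s, in which the tool goes at most 41.7 mm and 7.16 degrees, less where a joint would pass 70% of its speed; a pose out of reach is approached as far as the arm can. A call with a gripper value outside its range is refused whole. The fingers move at their own pace and stop on an object; FORCE is the grip in N (left out, the last holds). Time passes only in rows, so rows that repeat a pose let the fingers close. It gives the time, the measured TCP pose, the force and the opening at its end, in the units of the state.
- state(): the state, without advancing time (a new reading comes with each control period).
- grab_frame(name): name is "side" or "top" or "wrist"; returns a dict with "img" (480x640x3 uint8, red, green, blue), "range_z" (480x640 float32, m along the optical axis (not along the pixel's ray), 0 where there is no reading), "intrinsics" (3x3 intrinsics, pixels), "dist" ([k1, k2, p1, p2, k3] as OpenCV has them; the pictures are not rectified), "eye" and "attitude" of the camera in the world; the wrist camera has in their place "mount" (4x4, takes a point from camera to tool coordinates, whose origin is the TCP and whose axes are the flange's). Camera axes: x right, y up, looking along -z (the intrinsics and any distortion apply to the point x, -y, -z); pixel columns grow to the right and rows downward; lengths in m; the calibration is good to about 2 mm. A picture is of the moment at which its call begins: read the wrist's pose just before it.
- close_job(): hands the job in, once; it reports no verdict.
The state is a dict: "t": time; "joints": joint angles; "qvel": joint speeds; "joint_efforts": joint torques, N m; "tcp_pos": TCP position; "ee_rot": TCP orientation; "wrist_force": force on the tool from outside, world axes, zero at the start; "torque": the same for the moment, N m; "grip_width": finger opening in m.
Only numpy, scipy, OpenCV 4.12 (cv2) and the standard library are available. Lean on these libraries where they do the work, as an engineer would, in place of code of your own. Each camera call takes 0.05 s, during which the arm holds its last target.

## Working session

There is one attempt and no reset: what is moved stays moved. The work goes in short steps, Python scripts to look and compute and a shell command to move; the robot and the scene stay as the last step left them, time stands still between calls to the robot, and variables do not carry over. Pictures are saved under pics/ and viewed, and the job is handed in when it is done.

```bash
mkdir -p pics
python3 - <<'E'
from station import state, grab_frame, tips_ahead
import cv2, numpy as np
np.set_printoptions(precision=4,suppress=True)
s=state(); print(s, tips_ahead)
for n in ("top","side"):
    f=grab_frame(n); cv2.imwrite(f"pics/{n}0.png",f["img"][:,:,::-1]); print(n,f["intrinsics"],f["dist"],f["eye"],f["attitude"])
f=grab_frame("wrist"); print(f["mount"],f["intrinsics"],f["dist"])
E
```

```text
{'t': 0.0, 'joints': array([-1.3046,  0.3005,  1.5216, -0.    ,  1.3207, -0.0666]), 'qvel': array([ 0.0011, -0.0006,  0.0002,  0.0012, -0.0005, -0.    ]), 'joint_efforts': array([ -0.0003, -53.1806, -35.2738,   0.0708,   0.0245,  -0.0001]), 'tcp_pos': array([ 0.1796, -0.5196,  0.2299]), 'ee_rot': array([-3.097 , -0.5201,  0.0002]), 'wrist_force': array([ 0.8217, -0.2164,  0.2006]), 'torque': array([0.0133, 0.0058, 0.041 ]), 'grip_width': 0.09412620633097146} 0.025
top [[526.7366   0.     317.9934]
 [  0.     526.7366 244.4932]
 [  0.       0.       1.    ]] [-0.148  0.     0.     0.     0.   ] [0.3705 0.0188 1.1674] [ 0.0941 -0.0696 -1.5776]
side [[530.9234   0.     313.3074]
 [  0.     530.9234 236.0216]
 [  0.       0.       1.    ]] [0.033 0.    0.    0.    0.   ] [0.0423 1.0567 0.7638] [ 0.2894 -1.3506 -2.4387]
[[ 0.0008  0.9692  0.2461  0.0708]
 [ 1.     -0.0009  0.0005  0.0008]
 [ 0.0007  0.2461 -0.9692 -0.1536]
 [ 0.      0.      0.      1.    ]] [[370.5391   0.     319.325 ]
 [  0.     370.5391 244.4659]
 [  0.       0.       1.    ]] [-0.0586  0.      0.      0.      0.    ]
```

View pics/top0.png

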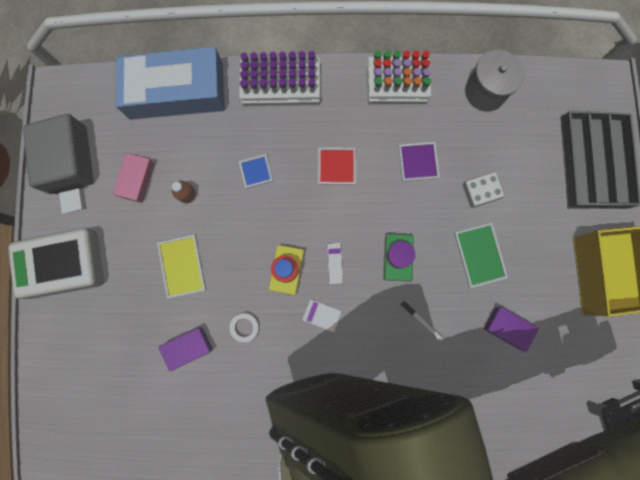

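View pics/side0.png

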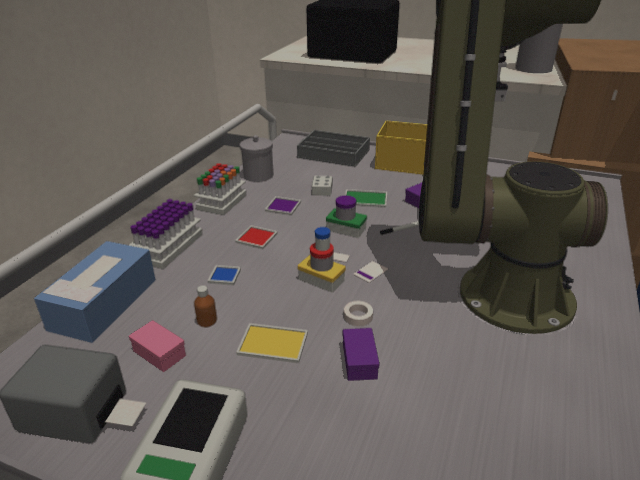

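The top view shows the yellow/red/blue stack at (285,268) and the green/purple stack at (400,256). The trays are blue (255,170), red (337,166), purple (419,161), yellow (181,266) and green (482,255).

Possible mix-ups:
- Purple boxes at (185,348) and (512,328), and the pink box at (133,176): not wanted.
- White and purple cartons at (335,263) and (322,314): not wanted.
- Yellow bin at (610,270): not wanted.

Choice: the two stacks and the five white-rimmed trays.

```bash
cat > h.py <<'E'
import cv2, numpy as np
from scipy.spatial.transform import Rotation as R
from station import state, grab_frame, tips_ahead
np.set_printoptions(precision=4,suppress=True)
def campose(f,s=None):
    if "mount" in f:
        T=np.eye(4);T[:3,:3]=R.from_rotvec(s["ee_rot"]).as_matrix();T[:3,3]=s["tcp_pos"]
        T=T@f["mount"]; return T[:3,:3],T[:3,3]
    return R.from_rotvec(f["attitude"]).as_matrix(),np.array(f["eye"])
def rays(f,px):
    u=cv2.undistortPoints(np.array(px,float).reshape(-1,1,2),f["intrinsics"],np.array(f["dist"])).reshape(-1,2)
    return np.c_[u[:,0],-u[:,1],-np.ones(len(u))]
def onplane(f,px,z,s=None):
    Rm,e=campose(f,s); d=rays(f,px)@Rm.T
    return e+d*((z-e[2])/d[:,2])[:,None]
def depthpt(f,px,s=None):
    Rm,e=campose(f,s); d=rays(f,px)
    p=np.array(px).round().astype(int); z=f["range_z"][p[:,1],p[:,0]]
    return e+(d*z[:,None])@Rm.T
H={"blue":(100,125),"red":(-6,6),"purple":(128,155),"green":(48,80),"yellow":(22,32)}
def mask(img,c):
    h=cv2.cvtColor(img,cv2.COLOR_RGB2HSV);lo,hi=H[c]
    hh=h[...,0].astype(int); hh=np.where(hh>170,hh-180,hh)
    m=((hh>=lo)&(hh<=hi)&(h[...,1]>110)&(h[...,2]>40)).astype(np.uint8)
    return m
def blobs(img,c,amin=60):
    cs,_=cv2.findContours(mask(img,c),cv2.RETR_EXTERNAL,cv2.CHAIN_APPROX_NONE)
    return [x[:,0,:].astype(float) for x in cs if cv2.contourArea(x)>amin]
def rect(P):
    (cx,cy),(w,h),a=cv2.minAreaRect((P[:,:2]*1000).astype(np.float32))
    if w<h: w,h,a=h,w,a+90
    a=(a+90)%180-90
    return np.array([cx,cy,w,h,a])
E
python3 - <<'E'
from h import *
f=grab_frame("top")
for c in H:
    for b in blobs(f["img"],c):
        m=b.mean(0); print(c,m,len(b),"depthZ",depthpt(f,[m])[0],"rect@4mm",rect(onplane(f,b,.004)))
i=f["img"][210:310,140:520,::-1]; cv2.imwrite("pics/crop.png",cv2.resize(i,None,fx=2.1,fy=2.1,interpolation=2))
E
```

```text
blue [283.5    267.9565] 46 depthZ [0.4326 0.1026 0.1367] rect@4mm [440.5222 113.3549  35.5359  33.327   -0.1688]
blue [255.012  170.8072] 83 depthZ [0.6618 0.1783 0.0032] rect@4mm [661.9872 177.6095  52.4042  51.7575 -75.5631]
red [284.125  268.4722] 72 depthZ [0.4316 0.1013 0.1366] rect@4mm [439.4262 112.2649  58.2274  54.7759  44.6436]
red [336.6281 165.6364] 121 depthZ [ 0.6704 -0.0069  0.007 ] rect@4mm [671.6859  -6.808   72.1848  70.4692  -0.6092]
red [425.3415  58.561 ] 41 depthZ [ 0.8902 -0.2028  0.0892] rect@4mm [ 931.3843 -220.7375   44.1987   16.717    -3.0443]
red [415.8718  58.5128] 39 depthZ [ 0.8855 -0.1801  0.0989] rect@4mm [ 931.2176 -199.2743   44.0751   16.6274   -2.6325]
purple [183.7227 348.7311] 119 depthZ [0.266  0.3255 0.0436] rect@4mm [261.9998 336.3125  98.6818  56.0537 -64.764 ]
purple [511.6833 324.5667] 120 depthZ [ 0.311  -0.379   0.0451] rect@4mm [ 300.3354 -393.9286   95.7951   58.5982   59.8776]
purple [401.1549 254.169 ] 71 depthZ [ 0.4612 -0.1349  0.0945] rect@4mm [ 469.2811 -147.6293   53.7695   53.4829   89.3974]
purple [418.569  160.9052] 116 dep
[... 345 characters left out ...]
9.16] 75 depthZ [ 0.4983 -0.1354  0.0405] rect@4mm [ 496.0677 -144.9137   56.324    31.31     89.4983]
green [480.7871 254.7677] 155 depthZ [ 0.4659 -0.3287  0.0007] rect@4mm [ 465.8924 -327.9804  114.5669   73.8117   14.2801]
yellow [284.4405 284.5   ] 84 depthZ [0.4027 0.1078 0.0489] rect@4mm [410.0188 113.091   60.0573  45.7696  78.6291]
yellow [289.7927 253.1341] 82 depthZ [0.4701 0.0967 0.0412] rect@4mm [471.8499 101.0249  60.5132  33.4499  75.9796]
yellow [180.7812 265.9875] 160 depthZ [0.4466 0.3454 0.0023] rect@4mm [446.6519 345.4337 116.5453  75.4728  11.6713]
yellow [609.1189 270.3357] 286 depthZ [ 0.4257 -0.6307  0.0103] rect@4mm [ 422.8291 -640.8896  199.521   171.7704    4.1463]
```

View pics/crop.png

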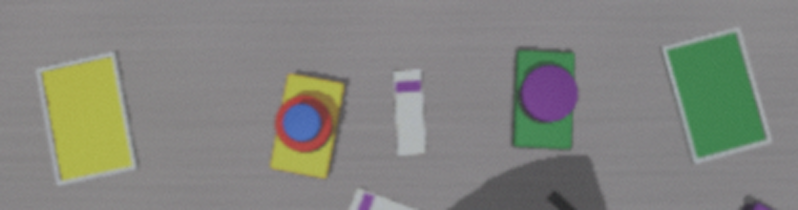

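Run:
```python
from h import *
f=grab_frame("top"); I=f["img"]
def near(c,p,r=45): return np.vstack([b for b in blobs(I,c,40) if np.hypot(*(b.mean(0)-p))<r])
for n,c,p,z in [("pot","blue",(285,268),.139),("red","red",(285,268),.094),("purp","purple",(400,256),.094),("boxY","yellow",(285,268),.044),("boxG","green",(398,256),.044),
 ("trB","blue",(255,170),.004),("trR","red",(337,166),.004),("trP","purple",(419,161),.004),("trY","yellow",(181,266),.004),("trG","green",(482,255),.004)]:
    b=near(c,p); r=rect(onplane(f,b,z)); 
    if n in("pot","red","purp"):
        (x,y),rad=cv2.minEnclosingCircle((onplane(f,b,z)[:,:2]*1000).astype(np.float32)); print(n,"circ",x,y,rad)
    print(n,r)
# side view crosscheck
g=grab_frame("side")
for c in ("blue","red","purple","green","yellow"):
    for b in blobs(g["img"],c,40):
        m=b.mean(0); d=depthpt(g,[m])[0]
        if d[0]>.35 and d[0]<.75: print("side",c,m,len(b),d)
d=state();M=R.from_rotvec(d["ee_rot"]).as_matrix();print(M)
```

```text
pot circ 432.5755920410156 102.10557556152344 16.376161575317383
pot [432.3976 102.3887  31.4125  29.46    -0.1689]
red circ 434.1878662109375 104.60345458984375 27.22700309753418
red [434.0945 105.0384  53.7231  50.5387  44.6436]
purp circ 461.11602783203125 -135.04718017578125 26.503292083740234
purp [ 461.64   -134.7513   49.6103   49.3454   89.3982]
boxY [435.1501 104.7343  98.2464  58.2845 -11.1454]
boxG [ 460.0081 -137.1634   95.487    55.3764   -3.8791]
trB [661.9405 177.5806  52.4749  51.6144 -75.6151]
trR [671.6859  -6.808   72.1848  70.4692  -0.6092]
trP [ 681.5877 -193.6755   70.8486   69.9972  -85.3476]
trY [446.5643 345.4156 116.3663  75.4728  11.6713]
trG [ 465.7191 -327.8194  114.1607   73.6396   14.133 ]
side blue [223.9333 273.8833] 60 [0.6627 0.1701 0.0003]
side blue [322.    232.575] 40 [0.4276 0.1083 0.1363]
side red [321.2353 251.1029] 68 [0.426  0.1176 0.0921]
side red [256.     235.9265] 68 [ 0.6687 -0.0089  0.0048]
side purple [282.2712 204.661 ] 59 [ 0.6814 -0.2003  0.0019]
side purple [345.4583 201.6042] 48 [ 0.4539 -0.1234  0.0947]
side green [165.5703 467.8359] 128 [0.436  0.6979 0.07  ]
side green [345.2784 219.2268] 97 [ 0.4494 -0.112   0.0477]
side green [366.5349 196.7209] 86 [ 0.4601 -0.3361  0.0041]
side yellow [272.481  341.6329] 158 [0.4434 0.3437 0.0045]
side yellow [319.6154 267.6154] 117 [0.4254 0.1299 0.0542]
[[ 0.9451  0.3267 -0.0001]
 [ 0.3267 -0.9451  0.0004]
 [ 0.0001 -0.0004 -1.    ]]
```

```bash
cat > plan.py <<'E'
import sys; from h import *
x,y,z=map(float,sys.argv[1:4]); s=state(); M=R.from_rotvec(s["ee_rot"]).as_matrix()
d=M.T@(np.array([x,y,z])-s["tcp_pos"])*100
yaw=np.degrees(np.arctan2(M[1,0],M[0,0]))
print("t",s["t"],"tcp",s["tcp_pos"],"yaw",yaw,"w",s["grip_width"],"F",s["wrist_force"],"tilt",np.degrees(np.arccos(-M[2,2])),"j6",s["joints"][5])
print("delta cm",d,"len",np.linalg.norm(d),end=" ")
if len(sys.argv)>4: print("roll",-((float(sys.argv[4])-yaw+90)%180-90),end="")
print()
E
python3 plan.py .4325 .1023 .23
```

```text
t 0.3 tcp [ 0.1797 -0.5198  0.2303] yaw 19.06736429115938 w 0.09440703216962686 F [-0.0726  0.015  -0.7377] tilt 0.02057398757172578 j6 -0.06655799919209686
delta cm [ 44.2156 -50.5341   0.0452] len 67.1469322527387
```

```bash
python3 -m pendant '{"delta_pos":[[1,-1.1,0],[3,-3.4,0],[5.5,-6.3,0],[8,-9.1,0],[10.5,-12,0],[13,-14.9,0],[15.5,-17.7,0],[18,-20.6,0],[20.5,-23.4,0],[23,-26.3,0],[25,-28.6,0],[26,-29.7,0]],"roll":[0,0,0,0,0,0,0,0,0,0,0,0],"claw":[9,9,9,9,9,9,9,9,9,9,9,9]}'; python3 plan.py .4325 .1023 .20
```

```text
t: 1.3
tcp_pos: [0.3289, -0.1515, 0.2306]
ee_rot: [-3.098, -0.523, -0.001]
wrist_force: [-0.1, -0.6, 0.4]
grip_width: 0.0899
t 1.3 tcp [ 0.3289 -0.1515  0.2306] yaw 19.176386400249356 w 0.08987748986466994 F [-0.0987 -0.555   0.4001] tilt 0.043825273742572335 j6 0.7026406430260178
delta cm [ 18.1158 -20.57     3.078 ] len 27.582264021888573
```

```bash
python3 -m pendant '{"delta_pos":[[1,-1.1,0.2],[3,-3.4,0.6],[5.5,-6.3,1],[8,-9.1,1.5],[10.5,-12,2],[13,-14.8,2.5],[15,-17.1,2.8],[16.8,-19,3],[17.7,-20.1,3],[18.1,-20.6,3],[18.1,-20.6,3],[18.1,-20.6,3]],"roll":[0,0,0,0,0,0,0,0,0,0,0,0],"claw":[7,7,7,7,7,7,7,7,7,7,7,7]}'; python3 plan.py .4325 .1023 .128
python3 - <<'E'
from h import *
s=state(); f=grab_frame("wrist"); cv2.imwrite("pics/w1.png",f["img"][:,:,::-1])
for c,z in (("blue",.139),("red",.094),("yellow",.044)):
    for b in blobs(f["img"],c,300):
        P=onplane(f,b,z,s); print(c,b.mean(0),depthpt(f,[b.mean(0)],s)[0],cv2.minEnclosingCircle((P[:,:2]*1000).astype(np.float32)),rect(P))
E
```

```text
t: 2.3
tcp_pos: [0.432, 0.1021, 0.2007]
ee_rot: [-3.098, -0.524, -0.001]
wrist_force: [0.8, 0.2, -0.7]
grip_width: 0.0699
t 2.3 tcp [0.432  0.1021 0.2007] yaw 19.185002796709433 w 0.06989131684488226 F [ 0.7546  0.2305 -0.7181] tilt 0.025784358395961472 j6 1.3853569881651842
delta cm [ 0.0484 -0.0054  7.2729] len 7.273050868633145 
blue [318.4198 266.5741] [0.4336 0.1025 0.1371] ((433.21148681640625, 102.32159423828125), 17.709983825683594) [433.2076 102.633   35.1729  33.0735  19.249 ]
red [316.0524 237.    ] [0.4473 0.1089 0.1216] ((435.2384948730469, 104.73123931884766), 27.585229873657227) [440.1839 106.9271  53.4243  44.2412 -67.7028]
red [526.6117  27.5421] [ 0.6623 -0.0126  0.0024] ((624.049560546875, 25.860946655273438), 36.90330123901367) [623.8951  25.9192  55.5156  49.9224  88.8921]
yellow [310.6887 218.0551] [0.453  0.1152 0.0939] ((434.9714660644531, 104.9942398071289), 55.68960189819336) [435.0883 105.1443  98.5449  58.7711 -11.2388]
yellow [ 78.0676 127.0266] [0.4475 0.3456 0.003 ] ((451.2041015625, 320.1172790527344), 62.27726364135742) [450.9848 320.2269 105.9521  68.7182  11.4132]
```

View pics/w1.png

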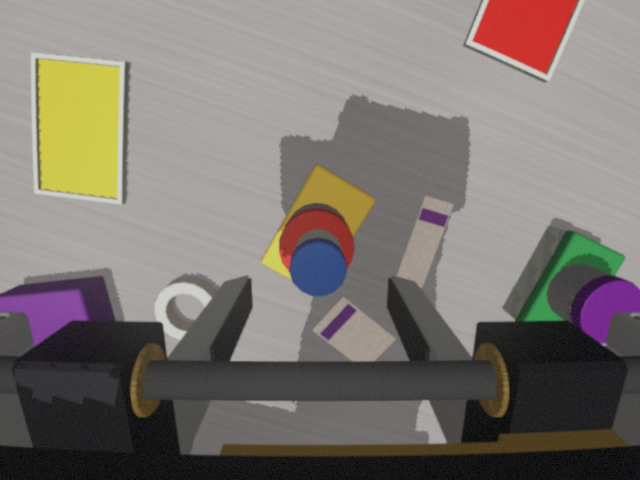

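The wrist view shows the blue cap at (318,266) on the red lid (316,237), on the yellow box, between the jaws. It agrees with the top view within 1 mm, so I descend and grip the pot.

```bash
python3 -m pendant '{"delta_pos":[[0.1,0,1],[0.1,0,2.5],[0.1,0,4],[0.1,0,5.5],[0.1,0,6.5],[0.1,0,7.1],[0.1,0,7.3],[0.1,0,7.3],[0.1,0,7.3],[0.1,0,7.3],[0.1,0,7.3],[0.1,0,7.3]],"roll":[0,0,0,0,0,0,0,0,0,0,0,0],"claw":[7,7,7,7,7,7,7,6,5,4,3,3]}' 10; python3 -m pendant '{"delta_pos":[[0,0,0],[0,0,0],[0,0,0],[0,0,0],[0,0,-0.4],[0,0,-1],[0,0,-2],[0,0,-4],[0,0,-6],[0,0,-8],[0,0,-9.5],[0,0,-10]],"roll":[0,0,0,0,0,0,0,0,0,0,0,0],"claw":[3,3,3,3,3,3,3,3,3,3,3,3]}' 10; python3 plan.py .6619 .1776 .228
python3 - <<'E'
from h import *
f=grab_frame("wrist"); cv2.imwrite("pics/w2.png",f["img"][:,:,::-1])
E
```

```text
t: 3.35
tcp_pos: [0.4332, 0.1022, 0.1282]
ee_rot: [-3.098, -0.523, -0.002]
wrist_force: [1.1, -0.0, 0.0]
grip_width: 0.0399
t: 4.35
tcp_pos: [0.4337, 0.1023, 0.2313]
ee_rot: [-3.098, -0.523, -0.009]
wrist_force: [0.8, 0.4, 0.1]
grip_width: 0.0357
t 4.35 tcp [0.4337 0.1023 0.2313] yaw 19.154398552218534 w 0.0357201613591909 F [0.8286 0.3688 0.0682] tilt 0.31603184021023173 j6 1.3857586162641597
delta cm [24.0254  0.3723  0.4586] len 24.032694429139628
```

View pics/w2.png

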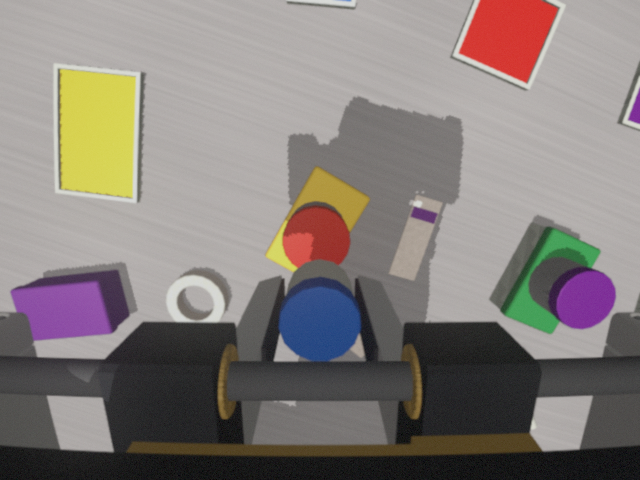

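Pot held (36 mm opening) and upright. Carrying it to the blue tray.

```bash
python3 -m pendant '{"delta_pos":[[0.7,0,0],[2.2,0,0],[4.5,0.1,0],[7,0.1,0],[9.5,0.1,0],[12,0.2,0],[14.5,0.2,0],[17,0.3,0],[19.5,0.3,0],[21.8,0.4,0],[23.4,0.4,0],[24,0.4,0]],"roll":[0,0,0,0,0,0,0,0,0,0,0,0],"claw":[3,3,3,3,3,3,3,3,3,3,3,3]}' 10; python3 plan.py .6619 .1776 .0385
```

```text
t: 5.4
tcp_pos: [0.6629, 0.1778, 0.2295]
ee_rot: [3.098, 0.523, 0.004]
wrist_force: [0.4, 1.1, -1.1]
grip_width: 0.0359
t 5.4 tcp [0.6629 0.1778 0.2295] yaw 19.158311446227472 w 0.03587858074103381 F [ 0.3726  1.1067 -1.1114] tilt 0.15510572262240876 j6 1.4451425275174035
delta cm [-0.1537 -0.0273 19.1022] len 19.102842852960453
```

```bash
python3 -m pendant '{"delta_pos":[[0,0,0.6],[-0.1,0,2],[-0.15,0,4],[-0.15,0,6.5],[-0.15,0,9],[-0.15,0,11.5],[-0.15,0,13.5],[-0.15,0,15.2],[-0.15,0,16.6],[-0.15,0,17.6],[-0.15,0,18],[-0.15,0,18]],"roll":[0,0,0,0,0,0,0,0,0,0,0,0],"claw":[3,3,3,3,3,3,3,3,3,3,3,3]}' 10; python3 plan.py .6619 .1776 .0385
```

```text
t: 6.4
tcp_pos: [0.6616, 0.1773, 0.0488]
ee_rot: [3.098, 0.523, 0.003]
wrist_force: [-0.6, 0.2, 0.3]
grip_width: 0.0358
t 6.4 tcp [0.6616 0.1773 0.0488] yaw 19.15902763155281 w 0.0358280474514772 F [-0.6     0.2012  0.3485] tilt 0.09451049367743207 j6 1.4448556800718844
delta cm [ 0.0389 -0.022   1.0295] len 1.03045820674562
```

```bash
python3 -m pendant '{"delta_pos":[[0,0,0.3],[0,0,0.6],[0,0,0.8],[0,0,0.95],[0,0,1.03],[0,0,1.03],[0,0,1.03],[0,0,1.03],[0,0,1.03],[0,0,1.03]],"roll":[0,0,0,0,0,0,0,0,0,0],"claw":[3,3,3,3,3,3,3.8,4.5,5.5,6]}' 10; python3 plan.py .4346 .1047 .2
```

```text
t: 7.23
tcp_pos: [0.6617, 0.1773, 0.0386]
ee_rot: [3.098, 0.523, 0.003]
wrist_force: [0.1, -0.2, -0.5]
grip_width: 0.0545
t 7.2333 tcp [0.6617 0.1773 0.0386] yaw 19.156084671752897 w 0.05454271533987876 F [ 0.0627 -0.1653 -0.5472] tilt 0.10762556989520469 j6 1.4448755233029027
delta cm [-23.8014  -0.5914 -16.1792] len 28.785799969463646
```

```bash
python3 -m pendant '{"delta_pos":[[0,0,-1],[0,0,-3],[0,0,-6],[0,0,-9.5],[-1,0,-12],[-3,-0.1,-14],[-6,-0.2,-15.5],[-9.5,-0.3,-16.2],[-13,-0.4,-16.2],[-16.5,-0.5,-16.2],[-20,-0.6,-16.2],[-22,-0.6,-16.2]],"roll":[0,0,0,0,0,0,0,0,0,0,0,0],"claw":[6,6,8,8,8,8,8,8,8,8,8,8]}'; python3 -m pendant '{"delta_pos":[[-1.2,0,0],[-1.8,0,0],[-1.8,0,0],[-1.8,0,0]],"roll":[0,0,0,0],"claw":[8,8,8,8]}'
python3 - <<'E'
from h import *
s=state(); f=grab_frame("wrist"); cv2.imwrite("pics/w3.png",f["img"][:,:,::-1])
for c,z in (("red",.094),("yellow",.044)):
    for b in blobs(f["img"],c,300):
        P=onplane(f,b,z,s); print(c,b.mean(0),depthpt(f,[b.mean(0)],s)[0],cv2.minEnclosingCircle((P[:,:2]*1000).astype(np.float32)),rect(P))
f=grab_frame("top");cv2.imwrite("pics/t3.png",f["img"][:,:,::-1])
for b in blobs(f["img"],"blue",40):
    P=onplane(f,b,.049);print("blue",b.mean(0),rect(P),rect(onplane(f,b,.004)),depthpt(f,[b.mean(0)])[0])
E
python3 plan.py .4346 .1047 .08
```

```text
t: 8.23
tcp_pos: [0.4489, 0.1101, 0.201]
ee_rot: [3.098, 0.523, 0.004]
wrist_force: [0.9, -0.2, 0.8]
grip_width: 0.0799
t: 8.57
tcp_pos: [0.4325, 0.1043, 0.2015]
ee_rot: [3.098, 0.523, 0.006]
wrist_force: [-0.1, 0.3, 0.5]
grip_width: 0.0801
red [318.8421 246.7799] [0.4356 0.1049 0.0938] ((435.0310974121094, 104.21728515625), 28.0664005279541) [435.3025 104.3788  54.9432  53.4126  19.1967]
red [527.6318  28.8014] [ 0.6631 -0.012   0.0032] ((624.9517822265625, 26.457948684692383), 37.4608154296875) [624.8845  26.3326  55.5786  51.7246  88.9469]
yellow [312.0619 229.5119] [0.4458 0.1137 0.0923] ((435.14703369140625, 105.3408203125), 55.47222900390625) [435.122  105.0954  98.4061  58.7244 -10.9909]
yellow [ 80.6845 129.3908] [0.4474 0.3452 0.0037] ((450.88287353515625, 320.4007568359375), 62.4011344909668) [450.9749 320.5758 105.8774  68.9188  11.584 ]
blue [255.012  170.7349] [651.9402 171.7673  52.2443  50.4453  14.3849] [663.2636 177.9199  54.3463  52.4749  14.3849] [0.6511 0.1724 0.0468]
t 8.6667 tcp [0.4326 0.1043 0.201 ] yaw 19.164391005312705 w 0.0799108984531687 F [ 0.4981  0.0146 -0.0468] tilt 0.15285752322511856 j6 1.3907129284272783
delta cm [ 0.1671  0.0243 12.1019] len 12.103034263879078
```

View pics/t3.png

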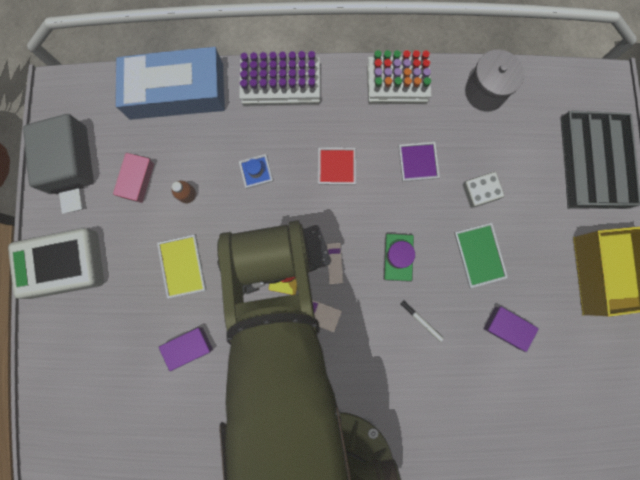

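View pics/w3.png

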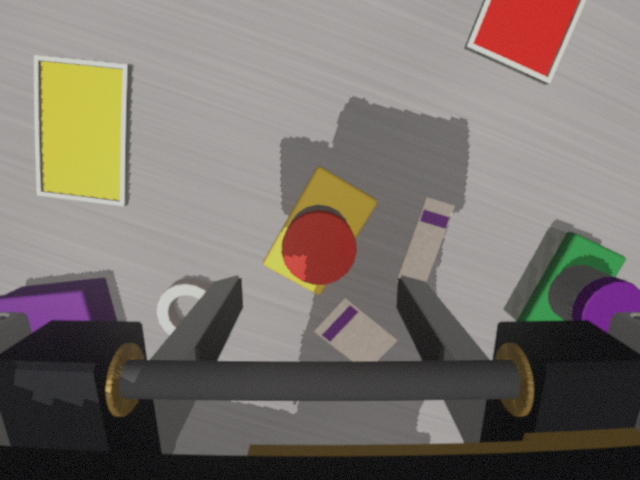

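The pot stands in the blue tray at (256,169) in the top view. The red lid sits centred between the open jaws at (319,247) in the wrist view. Grip the red canister.

```bash
python3 -m pendant '{"delta_pos":[[0.2,0.1,0.8],[0.2,0.1,2.5],[0.2,0.1,4.5],[0.2,0.1,6.8],[0.2,0.1,9],[0.2,0.1,10.8],[0.2,0.1,11.7],[0.2,0.1,12.1],[0.2,0.1,12.1],[0.2,0.1,12.1],[0.2,0.1,12.1],[0.2,0.1,12.1]],"roll":[0,0,0,0,0,0,0,0,0,0,0,0],"claw":[8,8,8,8,8,8,8,8,7.5,7,6.5,6]}' 15; python3 -m pendant '{"delta_pos":[[0,0,0],[0,0,0],[0,0,0],[0,0,0],[0,0,-0.4],[0,0,-1],[0,0,-2],[0,0,-3.5],[0,0,-5.5],[0,0,-7.5],[0,0,-9],[0,0,-9.5]],"roll":[0,0,0,0,0,0,0,0,0,0,0,0],"claw":[5,5,5,5,5,5,5,5,5,5,5,5]}' 20; python3 plan.py .6717 -.0068 .175
python3 - <<'E'
from h import *
f=grab_frame("wrist"); cv2.imwrite("pics/w4.png",f["img"][:,:,::-1])
E
```

```text
t: 9.67
tcp_pos: [0.4356, 0.1042, 0.0808]
ee_rot: [3.098, 0.523, 0.007]
wrist_force: [0.5, -0.3, -0.0]
grip_width: 0.062
t: 10.67
tcp_pos: [0.436, 0.1042, 0.1787]
ee_rot: [3.098, 0.523, 0.013]
wrist_force: [-0.1, -0.5, -1.1]
grip_width: 0.0558
t 10.6667 tcp [0.436  0.1042 0.1787] yaw 19.162480808739 w 0.05575646417792262 F [-0.0576 -0.499  -1.1151] tilt 0.4562153433054254 j6 1.3893399768515247
delta cm [18.6205 18.2249  0.5427] len 26.060840197401657
```

View pics/w4.png

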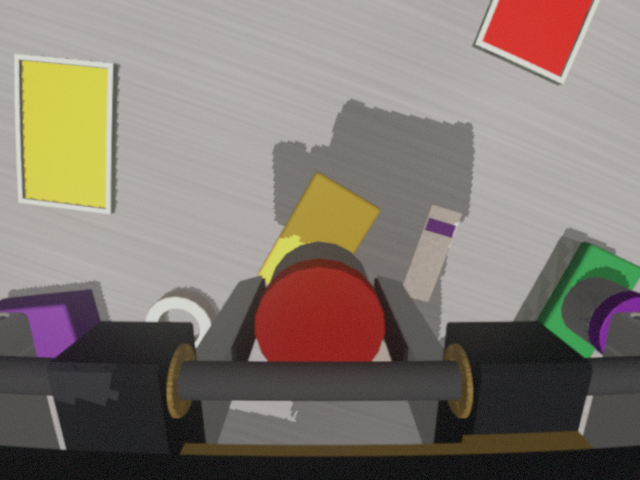

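The red canister is held (55.8 mm) and upright, centred at (319,310). Carrying it to the red tray.

```bash
python3 -m pendant '{"delta_pos":[[0.5,0.5,0],[1.6,1.6,0],[3.3,3.2,0],[5.3,5.2,0],[7.3,7.1,0],[9.3,9.1,0],[11.3,11.1,0],[13.3,13,0],[15.3,15,0],[17,16.6,0],[18.2,17.8,0],[18.6,18.2,0]],"roll":[0,0,0,0,0,0,0,0,0,0,0,0],"claw":[5,5,5,5,5,5,5,5,5,5,5,5]}' 20; python3 plan.py .6717 -.0068 .0410
```

```text
t: 11.72
tcp_pos: [0.6725, -0.0082, 0.1776]
ee_rot: [-3.098, -0.521, -0.009]
wrist_force: [-1.4, -0.4, -2.0]
grip_width: 0.056
t 11.7167 tcp [ 0.6725 -0.0082  0.1776] yaw 19.097698861124353 w 0.05603453480722713 F [-1.4059 -0.3625 -2.0333] tilt 0.3184438000503034 j6 1.1699997164445648
delta cm [-0.1077 -0.1695 13.6618] len 13.663292574630326
```

```bash
python3 -m pendant '{"delta_pos":[[0,0,0.6],[-0.1,-0.1,2],[-0.1,-0.1,4],[-0.1,-0.1,6.2],[-0.1,-0.1,8.2],[-0.1,-0.1,10],[-0.1,-0.1,11.4],[-0.1,-0.1,12.3],[-0.1,-0.1,12.6],[-0.1,-0.1,12.6]],"roll":[0,0,0,0,0,0,0,0,0,0],"claw":[5,5,5,5,5,5,5,5,5,5]}' 20; python3 plan.py .6717 -.0068 .0410
```

```text
t: 12.55
tcp_pos: [0.6716, -0.0073, 0.0512]
ee_rot: [-3.098, -0.521, -0.008]
wrist_force: [-0.5, -0.5, -1.9]
grip_width: 0.0559
t 12.55 tcp [ 0.6716 -0.0073  0.0512] yaw 19.106913838302287 w 0.05591295780052117 F [-0.4924 -0.5429 -1.8613] tilt 0.2765381609774026 j6 1.170740417692015
delta cm [ 0.0174 -0.0428  1.017 ] len 1.0180118547743664
```

```bash
python3 -m pendant '{"delta_pos":[[0,0,0.3],[0,0,0.6],[0,0,0.8],[0,0,0.95],[0,0,1.02],[0,0,1.02],[0,0,1.02],[0,0,1.02],[0,0,1.02],[0,0,1.02]],"roll":[0,0,0,0,0,0,0,0,0,0],"claw":[5,5,5,5,5,5,5.7,6.5,7.5,8]}' 20; python3 plan.py .4614 -.135 .17
```

```text
t: 13.38
tcp_pos: [0.6717, -0.0073, 0.041]
ee_rot: [-3.098, -0.521, -0.008]
wrist_force: [-0.5, -1.0, -0.4]
grip_width: 0.0737
t 13.3833 tcp [ 0.6717 -0.0073  0.041 ] yaw 19.107033230870663 w 0.073739368594338 F [-0.4952 -1.007  -0.385 ] tilt 0.28608611445149934 j6 1.1707127858637845
delta cm [-23.992    5.1912 -13.0155] len 27.784304585882374
```

```bash
python3 -m pendant '{"delta_pos":[[0,0,-1],[0,0,-3],[0,0,-6],[0,0,-9],[-1,0.2,-11.5],[-3,0.6,-13.5],[-6,1.3,-14],[-9.5,2,-14],[-13,2.8,-14],[-16.5,3.5,-14],[-19.8,4.2,-14],[-21.8,4.7,-14]],"roll":[0,0,0,0,0,0,0,0,0,0,0,0],"claw":[8,8,8,8,8,8,8,8,8,8,8,8]}'; python3 -m pendant '{"delta_pos":[[-1.3,0.3,0],[-1.9,0.4,0],[-1.9,0.4,0],[-1.9,0.4,0]],"roll":[0,0,0,0],"claw":[8,8,8,8]}'
python3 - <<'E'
from h import *
s=state(); f=grab_frame("wrist"); cv2.imwrite("pics/w5.png",f["img"][:,:,::-1])
for c,z in (("purple",.094),("green",.044)):
    for b in blobs(f["img"],c,300):
        P=onplane(f,b,z,s); print(c,b.mean(0),depthpt(f,[b.mean(0)],s)[0],cv2.minEnclosingCircle((P[:,:2]*1000).astype(np.float32)),rect(P))
f=grab_frame("top")
for b in blobs(f["img"],"red",40):
    print("red",b.mean(0),rect(onplane(f,b,.054)),depthpt(f,[b.mean(0)])[0])
cv2.imwrite("pics/t5.png",f["img"][:,:,::-1])
E
python3 plan.py .4614 -.135 .08
```

```text
t: 14.38
tcp_pos: [0.4782, -0.1242, 0.1808]
ee_rot: [3.098, 0.52, 0.009]
wrist_force: [0.4, 0.6, 0.6]
grip_width: 0.0802
t: 14.72
tcp_pos: [0.4621, -0.1341, 0.1812]
ee_rot: [3.098, 0.52, 0.01]
wrist_force: [-0.1, -0.4, -0.5]
grip_width: 0.0801
purple [ 98.4268 285.1707] [0.3414 0.0511 0.0018] ((393.86578369140625, 5.942000389099121), 15.364148139953613) [393.8026   5.7823  30.2905   6.92   -21.5841]
purple [320.7325 258.1491] [ 0.463  -0.1357  0.0931] ((462.0252685546875, -136.212646484375), 27.664871215820312) [ 461.7544 -136.0819   54.6912   53.2141   43.4412]
purple [472.6714  27.2898] [ 0.6685 -0.1989  0.0017] ((632.4209594726562, -172.72865295410156), 33.27360916137695) [ 632.2672 -172.581    54.1297   40.9291  -85.0229]
green [298.1377 290.0898] [ 0.4361 -0.1284  0.0933] ((423.807373046875, -135.45065307617188), 29.85591697692871) [ 417.2804 -133.4817   59.4466   22.9986   72.6023]
green [508.7812 284.8892] [ 0.4725 -0.3251  0.0031] ((475.9068908691406, -301.352783203125), 57.48625183105469) [ 471.752  -302.8113  103.4331   67.3897   14.0788]
green [335.3057 208.6245] [ 0.4919 -0.1381  0.0432] ((487.43658447265625, -139.23394775390625), 34.189727783203125) [ 488.0306 -139.5159   57.5029   40.74     86.703 ]
red [336.6281 165.5702] [659.8661  -5.7348  71.3179  67.4408  -0.5773] [ 0.6585 -0.0059  0.0538]
red [425.2683  58.5366] [ 907.28   -210.4412   42.2992   15.9986   -3.0443] [ 0.8901 -0.2026  0.0894]
red [415.8718  58.5128] [ 907.1205 -189.9004   42.1809   15.9128   -2.6326] [ 0.8839 -0.1795  0.1022]
t 14.8167 tcp [ 0.4622 -0.1338  0.1808] yaw 19.10323340877957 w 0.07994967339621477 F [ 0.0978 -1.0417  0.8825] tilt 0.3323072193116256 j6 0.8770178867506393
delta cm [-0.1759  0.0745 10.0804] len 10.082166331800915
```

View pics/w5.png

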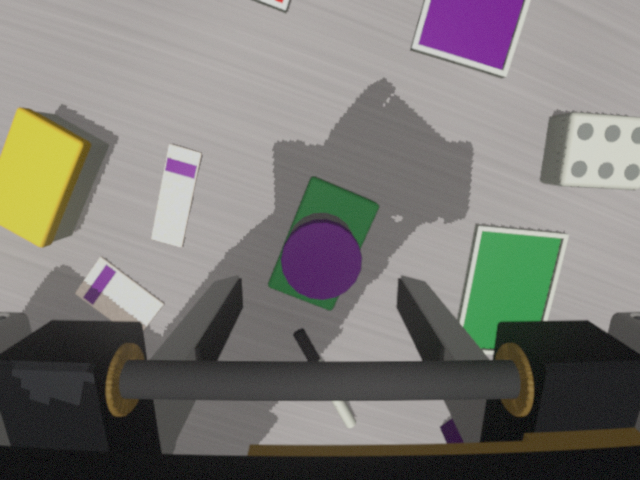

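View pics/t5.png

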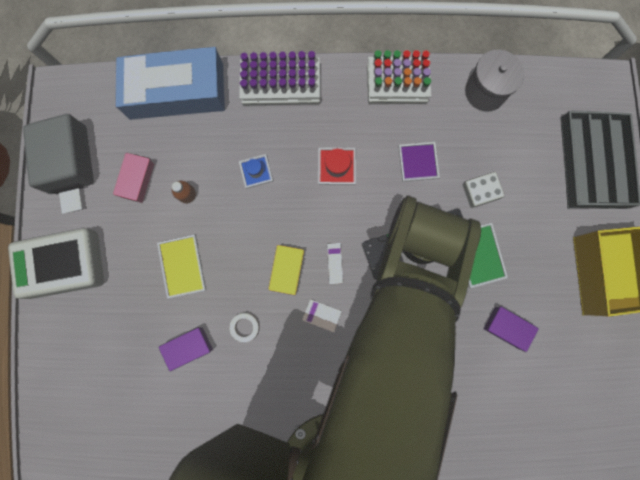

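Red canister stands in its tray at (337,162) in the top view. The purple lid lies between the jaws at (321,258) in the wrist view.

```bash
python3 -m pendant '{"delta_pos":[[-0.1,0.2,0.8],[-0.1,0.2,2.3],[-0.1,0.2,4.2],[-0.1,0.2,6.2],[-0.1,0.2,8],[-0.1,0.2,9.3],[-0.1,0.2,9.9],[-0.1,0.2,10.1],[-0.1,0.2,10.1],[-0.1,0.2,10.1],[-0.1,0.2,10.1],[-0.1,0.2,10.1]],"roll":[0,0,0,0,0,0,0,0,0,0,0,0],"claw":[8,8,8,8,8,8,8,8,7.5,7,6.5,6]}' 15; python3 -m pendant '{"delta_pos":[[0,0,0],[0,0,0],[0,0,0],[0,0,0],[0,0,-0.4],[0,0,-1],[0,0,-2],[0,0,-3.5],[0,0,-5.5],[0,0,-7.5],[0,0,-9],[0,0,-9.5]],"roll":[0,0,0,0,0,0,0,0,0,0,0,0],"claw":[5,5,5,5,5,5,5,5,5,5,5,5]}' 20; python3 plan.py .6815 -.1937 .175
python3 - <<'E'
from h import *
f=grab_frame("wrist"); cv2.imwrite("pics/w6.png",f["img"][:,:,::-1])
E
```

```text
t: 15.82
tcp_pos: [0.4628, -0.136, 0.0804]
ee_rot: [3.097, 0.521, 0.011]
wrist_force: [0.6, -0.4, -0.1]
grip_width: 0.0619
t: 16.82
tcp_pos: [0.4629, -0.1363, 0.1784]
ee_rot: [3.095, 0.521, 0.016]
wrist_force: [-0.3, 0.1, -2.9]
grip_width: 0.0557
t 16.8167 tcp [ 0.4629 -0.1363  0.1784] yaw 19.10825628824737 w 0.05569452897451721 F [-0.3089  0.0939 -2.9347] tilt 0.5987873557012614 j6 0.8724618874184283
delta cm [18.7749 12.5756  0.5713] len 22.604591359064816
```

View pics/w6.png

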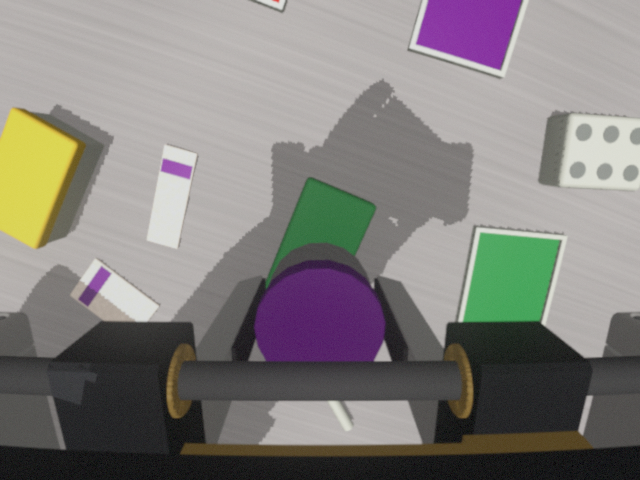

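Purple canister held and upright; carrying it over.

```bash
python3 -m pendant '{"delta_pos":[[0.5,0.3,0],[1.6,1.1,0],[3.3,2.2,0],[5.3,3.6,0],[7.3,4.9,0],[9.3,6.2,0],[11.3,7.6,0],[13.3,8.9,0],[15.3,10.3,0],[17.2,11.5,0],[18.3,12.3,0],[18.8,12.6,0]],"roll":[0,0,0,0,0,0,0,0,0,0,0,0],"claw":[5,5,5,5,5,5,5,5,5,5,5,5]}' 20; python3 plan.py .6815 -.1937 .0410
```

```text
t: 17.87
tcp_pos: [0.6827, -0.1941, 0.1777]
ee_rot: [3.096, 0.521, 0.012]
wrist_force: [-0.4, -0.2, -2.6]
grip_width: 0.0556
t 17.8667 tcp [ 0.6827 -0.1941  0.1777] yaw 19.109954203194885 w 0.055598764320459286 F [-0.374  -0.2035 -2.6455] tilt 0.4474227628972247 j6 0.9074785628720049
delta cm [-0.2002 -0.1127 13.6684] len 13.670379456613695
```

```bash
python3 -m pendant '{"delta_pos":[[0,0,0.6],[-0.1,-0.1,2],[-0.15,-0.1,4],[-0.15,-0.1,6.2],[-0.15,-0.1,8.2],[-0.15,-0.1,10],[-0.15,-0.1,11.4],[-0.15,-0.1,12.3],[-0.15,-0.1,12.6],[-0.15,-0.1,12.6]],"roll":[0,0,0,0,0,0,0,0,0,0],"claw":[5,5,5,5,5,5,5,5,5,5]}' 20; python3 plan.py .6815 -.1937 .0407
```

```text
t: 18.7
tcp_pos: [0.6817, -0.1936, 0.0512]
ee_rot: [3.097, 0.521, 0.011]
wrist_force: [0.0, 0.0, -1.9]
grip_width: 0.056
t 18.7 tcp [ 0.6817 -0.1936  0.0512] yaw 19.10296381501837 w 0.05603130534609073 F [ 0.0112  0.0068 -1.9273] tilt 0.4071832078553899 j6 0.9072043590408075
delta cm [-0.0265  0.0032  1.0529] len 1.0532842669605436
```

```bash
python3 -m pendant '{"delta_pos":[[0,0,0.3],[0,0,0.6],[0,0,0.8],[0,0,0.95],[0,0,1.05],[0,0,1.05],[0,0,1.05],[0,0,1.05],[0,0,1.05],[0,0,1.05]],"roll":[0,0,0,0,0,0,0,0,0,0],"claw":[5,5,5,5,5,5,5.7,6.5,7.5,8]}' 20; python3 plan.py .460 -.137 .17 -3.5
```

```text
t: 19.53
tcp_pos: [0.6819, -0.1936, 0.041]
ee_rot: [3.097, 0.521, 0.012]
wrist_force: [0.3, 0.1, -0.5]
grip_width: 0.0734
t 19.5333 tcp [ 0.6819 -0.1936  0.041 ] yaw 19.10431211191399 w 0.07340484468139093 F [ 0.3253  0.0957 -0.527 ] tilt 0.4295117342126632 j6 0.9072141970044775
delta cm [-19.0201 -12.5773 -13.0715] len 26.283429064439584 roll 22.604312111914
```

```bash
python3 -m pendant '{"delta_pos":[[0,0,-1],[0,0,-3],[0,0,-6],[0,0,-9],[-1,-0.6,-11.5],[-3,-2,-13.5],[-5.5,-3.7,-14],[-8,-5.3,-14],[-10.5,-6.9,-14],[-13,-8.6,-14],[-15.5,-10.3,-14],[-17.5,-11.6,-14]],"roll":[0,0,0,0,3,7,11,15,18,20,22,22.6],"claw":[8,8,8,8,9,9,9,9,9,9,9,9]}'; python3 plan.py .460 -.137 .18
```

```text
t: 20.53
tcp_pos: [0.4757, -0.1407, 0.1802]
ee_rot: [3.14, -0.099, 0.013]
wrist_force: [0.2, -0.6, 0.7]
grip_width: 0.0899
t 20.5333 tcp [ 0.4757 -0.1407  0.1802] yaw -3.613635244156418 w 0.08987268107702959 F [ 0.214  -0.6095  0.6774] tilt 0.4735075715112465 j6 1.2701509539960387
delta cm [-1.5866 -0.2675  0.0051] len 1.6090353096584402
```

```bash
python3 -m pendant '{"delta_pos":[[-1,-0.2,0],[-1.6,-0.3,0],[-1.6,-0.3,0],[-1.6,-0.3,0]],"roll":[0,0,0,0],"claw":[9,9,9,9]}'
python3 - <<'E'
from h import *
s=state(); f=grab_frame("wrist"); cv2.imwrite("pics/w7.png",f["img"][:,:,::-1])
for c,z in (("green",.044),("yellow",.044)):
    for b in blobs(f["img"],c,300):
        P=onplane(f,b,z,s); print(c,b.mean(0),depthpt(f,[b.mean(0)],s)[0],rect(P))
f=grab_frame("top");cv2.imwrite("pics/t7.png",f["img"][:,:,::-1])
for c in ("red","purple","yellow"):
  for b in blobs(f["img"],c,100):
    print(c,b.mean(0),rect(onplane(f,b,.044)),depthpt(f,[b.mean(0)])[0])
E
python3 plan.py .46 -.137 .036
```

```text
t: 20.87
tcp_pos: [0.4605, -0.1369, 0.1807]
ee_rot: [3.139, -0.099, 0.015]
wrist_force: [-0.1, -1.0, -0.2]
grip_width: 0.0899
green [320.0628 240.7951] [ 0.4621 -0.1384  0.0441] [ 459.6413 -138.2843   97.5461   57.5611   -3.2304]
green [525.6548 213.0406] [ 0.467  -0.3284  0.0032] [ 471.9861 -306.3173  103.5014   67.748    14.125 ]
yellow [ 47.9692 282.0252] [0.4399 0.0986 0.0423] [441.6739  97.8671  89.3466  65.7962 -11.1324]
red [336.6281 165.562 ] [662.4651  -5.9557  71.9584  68.0465  -0.577 ] [ 0.6586 -0.0059  0.0534]
purple [184.3471 348.5702] [265.8348 325.5055  94.8758  54.059  -64.1316] [0.2664 0.3239 0.0445]
purple [512.4741 328.8707] [ 301.7587 -381.3237   95.7288   57.1418   59.413 ] [ 0.3016 -0.3816  0.0421]
purple [418.5948 160.8017] [ 672.4998 -187.0695   71.0411   70.0719    4.6354] [ 0.6672 -0.184   0.0565]
yellow [286.1241 269.3212] [435.3116 104.6714  98.5149  58.5136 -11.3225] [0.4354 0.1047 0.0409]
yellow [180.7875 265.9937] [443.9613 334.1527 112.3203  72.867   11.7274] [0.4464 0.3447 0.0045]
yellow [609.0412 272.3093] [ 421.2716 -617.9103  192.7204  165.4612    3.8543] [ 0.4213 -0.632   0.0071]
t 20.9667 tcp [ 0.4606 -0.1369  0.1802] yaw -3.6063900343204542 w 0.0899125855970251 F [-0.3863 -0.3942 -0.3871] tilt 0.4943628208537467 j6 1.2661650678927112
delta cm [-0.1845  0.0146 14.4157] len 14.41685379067973
```

View pics/w7.png

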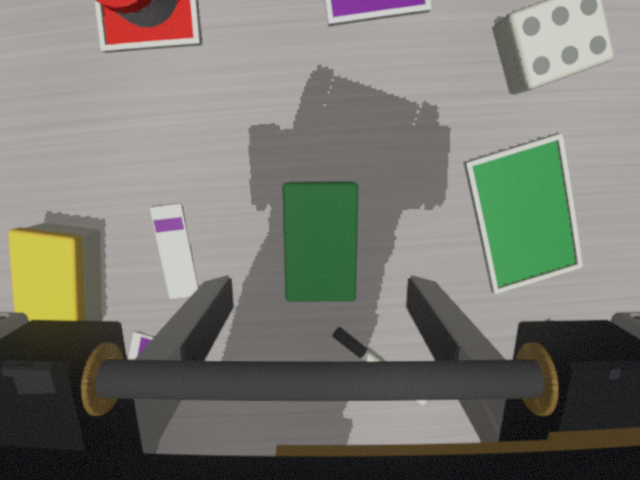

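View pics/t7.png

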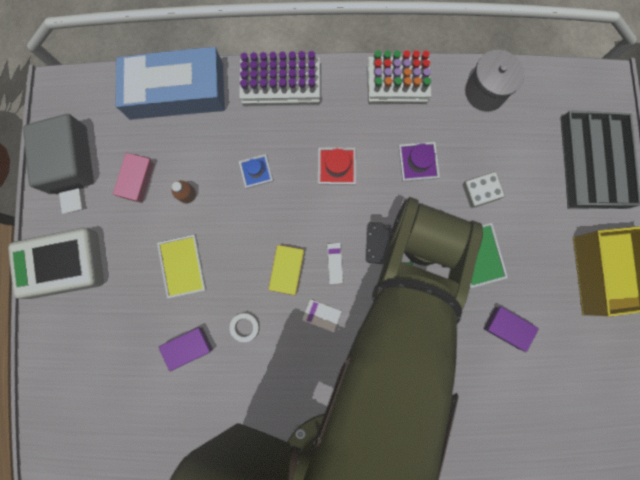

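Purple canister stands in its tray at (422,158) in the top view. The green box is centred and aligned between the jaws at (320,241) in the wrist view, and nothing lies under the fingers.

```bash
python3 -m pendant '{"delta_pos":[[0,0.1,0.8],[-0.1,0.1,2.5],[-0.1,0.1,5],[-0.15,0.1,7.5],[-0.15,0.1,10],[-0.15,0.1,12],[-0.15,0.1,13.5],[-0.15,0.1,14.2],[-0.15,0.1,14.35],[-0.15,0.1,14.35],[-0.15,0.1,14.35],[-0.15,0.1,14.35]],"roll":[0,0,0,0,0,0,0,0,0,0,0,0],"claw":[9,9,9,9,9,9,9,9,9,8,7.2,6.5]}' 15; python3 plan.py .46 -.138 .036
```

```text
t: 21.97
tcp_pos: [0.4608, -0.138, 0.0375]
ee_rot: [3.139, -0.099, 0.016]
wrist_force: [-0.5, 0.7, -0.3]
grip_width: 0.0731
t 21.9667 tcp [ 0.4608 -0.138   0.0375] yaw -3.6038405658792243 w 0.0731302071203678 F [-0.5319  0.7093 -0.3274] tilt 0.5772124828679984 j6 1.2627949862068717
delta cm [-0.0821  0.0002  0.1494] len 0.17050073837329469
```

```bash
python3 -m pendant '{"delta_pos":[[-0.05,0,0.05],[-0.05,0,0.05],[-0.05,0,0.05],[-0.05,0,0.05],[-0.05,0,0.05],[-0.05,0,0.05]],"roll":[0,0,0,0,0,0],"claw":[5.5,5.5,5.5,5.5,5.5,5.5]}' 25; python3 -m pendant '{"delta_pos":[[0,0,-0.3],[0,0,-0.9],[0,0,-2],[0,0,-3.5],[0,0,-5.5],[0,0,-7],[0,0,-8],[0,0,-8.5],[0,0,-8.5]],"roll":[0,0,0,0,0,0,0,0,0],"claw":[5.5,5.5,5.5,5.5,5.5,5.5,5.5,5.5,5.5]}' 25; python3 plan.py .4658 -.3279 .12 14.2
python3 - <<'E'
from h import *
f=grab_frame("wrist"); cv2.imwrite("pics/w8.png",f["img"][:,:,::-1])
E
```

```text
t: 22.47
tcp_pos: [0.4606, -0.1382, 0.0376]
ee_rot: [3.139, -0.099, 0.017]
wrist_force: [-1.7, 0.7, 6.0]
grip_width: 0.0596
t: 23.22
tcp_pos: [0.46, -0.1381, 0.1237]
ee_rot: [3.138, -0.099, 0.02]
wrist_force: [-0.3, 0.3, -0.4]
grip_width: 0.0599
t 23.2167 tcp [ 0.46   -0.1381  0.1237] yaw -3.6029841951067154 w 0.059896164566771215 F [-0.3249  0.2984 -0.4351] tilt 0.7235125305789571 j6 1.26273336456043
delta cm [ 1.7706 18.9017  0.411 ] len 18.988895694913804 roll -17.802984195106717
```

View pics/w8.png

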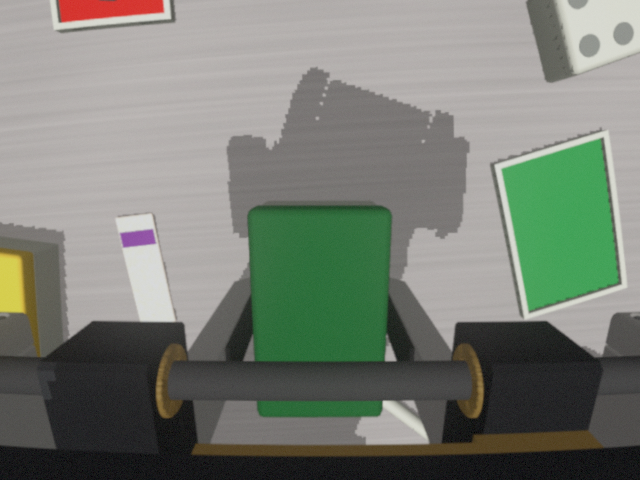

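Green box held, level and clear of the table; carrying it to its tray.

```bash
python3 -m pendant '{"delta_pos":[[0,0.5,0],[0.2,1.6,0],[0.3,3.3,0],[0.5,5.2,0],[0.7,7.2,0],[0.9,9.2,0],[1.1,11.2,0],[1.3,13.2,0],[1.5,15.2,0],[1.7,17.2,0],[1.8,18.5,0],[1.8,18.9,0]],"roll":[0,-1,-3,-5,-7,-9,-11,-13,-15,-16.5,-17.5,-17.8],"claw":[5.5,5.5,5.5,5.5,5.5,5.5,5.5,5.5,5.5,5.5,5.5,5.5]}' 25; python3 plan.py .4668 -.3279 .0415 14.2
```

```text
t: 24.27
tcp_pos: [0.4651, -0.3295, 0.1218]
ee_rot: [3.116, 0.387, 0.015]
wrist_force: [0.8, 0.7, -1.5]
grip_width: 0.0598
t 24.2667 tcp [ 0.4651 -0.3295  0.1218] yaw 14.161288374726725 w 0.059780311290268694 F [ 0.7898  0.7284 -1.5397] tilt 0.5692057215588893 j6 0.6376816411589895
delta cm [ 0.1333 -0.1383  8.0325] len 8.034789550469448 roll -0.03871162527327954
```

```bash
python3 -m pendant '{"delta_pos":[[0.1,-0.1,0.5],[0.1,-0.1,1.7],[0.1,-0.1,3.3],[0.1,-0.1,4.8],[0.1,-0.1,6],[0.1,-0.1,6.7],[0.1,-0.1,7],[0.1,-0.1,7]],"roll":[0,0,0,0,0,0,0,0],"claw":[5.5,5.5,5.5,5.5,5.5,5.5,5.5,5.5]}' 25; python3 plan.py .4668 -.3279 .0415 14.2
```

```text
t: 24.93
tcp_pos: [0.4663, -0.3279, 0.0512]
ee_rot: [3.116, 0.387, 0.014]
wrist_force: [-0.4, 0.1, -1.3]
grip_width: 0.0602
t 24.9333 tcp [ 0.4663 -0.3279  0.0512] yaw 14.172848092399994 w 0.06018306079312327 F [-0.4289  0.1219 -1.3202] tilt 0.5220147143794195 j6 0.6400178679183818
delta cm [0.0354 0.0085 0.9672] len 0.9678499603920859 roll -0.027151907600000413
```

```bash
python3 -m pendant '{"delta_pos":[[0,0,0.3],[0,0,0.6],[0,0,0.8],[0,0,0.9],[0,0,1],[0,0,1],[0,0,1],[0,0,1],[0,0,1],[0,0,1],[0,0,1]],"roll":[0,0,0,0,0,0,0,0,0,0,0],"claw":[5.5,5.5,5.5,5.5,5.5,5.5,6.2,7,8,9,9]}' 25; python3 -m pendant '{"delta_pos":[[0,0,-0.5],[0,0,-2],[0,0,-5],[0,0,-8],[0,0,-11],[0,0,-13],[0,0,-13.5]],"roll":[0,0,0,0,0,0,0],"claw":[9,9,9,9,9,9,9]}'; python3 plan.py .4352 .1047 .18 -11.2
python3 - <<'E'
from h import *
s=state(); f=grab_frame("wrist"); cv2.imwrite("pics/w9.png",f["img"][:,:,::-1])
E
```

```text
t: 25.85
tcp_pos: [0.4665, -0.328, 0.0412]
ee_rot: [3.116, 0.387, 0.014]
wrist_force: [-0.2, 0.2, 0.6]
grip_width: 0.0856
t: 26.43
tcp_pos: [0.4661, -0.3286, 0.1803]
ee_rot: [3.112, 0.387, 0.021]
wrist_force: [0.5, -0.1, 0.4]
grip_width: 0.09
t 26.4333 tcp [ 0.4661 -0.3286  0.1803] yaw 14.17403779695127 w 0.08997052773019093 F [ 0.5475 -0.0871  0.4431] tilt 0.8129059988969946 j6 0.640629339324034
delta cm [  7.6109 -42.7716  -0.1747] len 43.44380053543391 roll 25.37403779695127
```

View pics/w9.png

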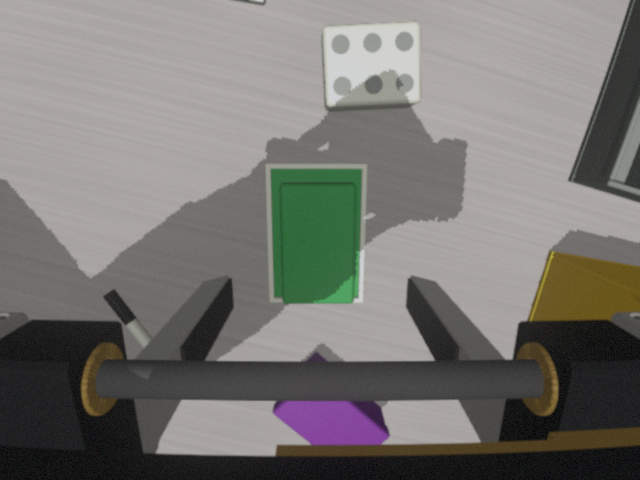

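Green box lies lengthwise inside the green tray's rim, at (320,240). On to the yellow box.

```bash
python3 -m pendant '{"delta_pos":[[0.2,-1,0],[0.5,-3,0],[1,-6,0],[1.7,-9.5,0],[2.3,-13,0],[2.9,-16.5,0],[3.6,-20,0],[4.2,-23.5,0],[4.8,-27,0],[5.4,-30.5,0],[6,-33.5,0],[6.2,-35,0]],"roll":[0,0,2,5,8,11,14,17,20,23,25,25.4],"claw":[9,9,9,9,9,9,9,9,9,9,9,9]}'; python3 plan.py .4352 .1047 .18 -11.2
```

```text
t: 27.48
tcp_pos: [0.4388, 0.0292, 0.1762]
ee_rot: [3.125, -0.308, 0.016]
wrist_force: [-0.6, -0.2, -0.4]
grip_width: 0.0901
t 27.4833 tcp [0.4388 0.0292 0.1762] yaw -11.247701442951572 w 0.09012686791097835 F [-0.6154 -0.2446 -0.387 ] tilt 0.6050764895514099 j6 1.7526087631260765
delta cm [-1.8251 -7.3317 -0.4043] len 7.566266439902439 roll -0.04770144295157763
```

```bash
python3 -m pendant '{"delta_pos":[[-0.3,-1.5,0],[-0.9,-3.8,0],[-1.4,-5.8,0],[-1.7,-7,0],[-1.8,-7.3,0],[-1.8,-7.3,0],[-1.8,-7.3,0]],"roll":[0,0,0,0,0,0,0],"claw":[9,9,9,9,9,9,9]}'
python3 - <<'E'
from h import *
s=state(); f=grab_frame("wrist"); cv2.imwrite("pics/w10.png",f["img"][:,:,::-1])
for b in blobs(f["img"],"yellow",300):
        P=onplane(f,b,.044,s); print(b.mean(0),depthpt(f,[b.mean(0)],s)[0],rect(P))
E
python3 plan.py .4352 .1049 .0365 -11.2
```

```text
t: 28.07
tcp_pos: [0.4349, 0.104, 0.1752]
ee_rot: [3.125, -0.307, 0.014]
wrist_force: [-0.7, -0.2, 0.0]
grip_width: 0.0898
[ 70.4032 282.0608] [0.4352 0.3451 0.0044] [450.8264 314.6602 106.7476  69.0423  11.6229]
[317.4032 241.1857] [0.4378 0.1041 0.0443] [435.4301 104.4522  98.8478  58.73   -10.8082]
t 28.1167 tcp [0.4351 0.1038 0.1754] yaw -11.265962277867763 w 0.0899341268212359 F [0.1347 0.795  0.685 ] tilt 0.558795437118582 j6 1.9238136699720776
delta cm [-0.1499 -0.1208 13.8913] len 13.892586328907392 roll -0.06596227786776865
```

View pics/w10.png

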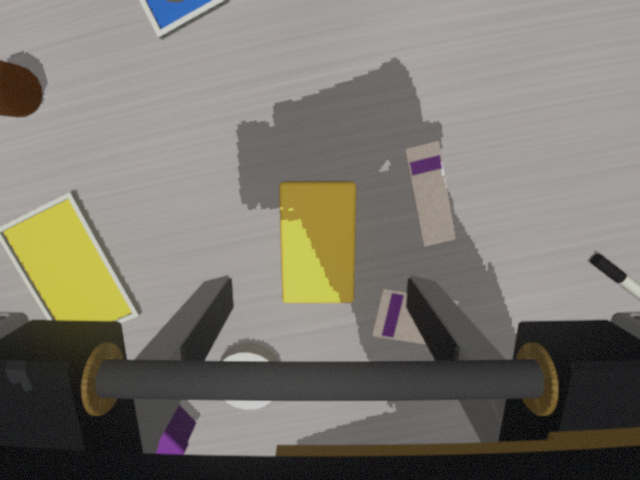

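The yellow box is centred and aligned at (317,241). The cartons at (430,190) and (400,315) are clear of the finger landing spots, at least 35 mm away.

```bash
python3 -m pendant '{"delta_pos":[[0,-0.1,0.8],[-0.1,-0.1,2.5],[-0.1,-0.1,5],[-0.15,-0.1,7.5],[-0.15,-0.1,10],[-0.15,-0.1,12],[-0.15,-0.1,13.3],[-0.15,-0.1,13.9],[-0.15,-0.1,13.9],[-0.15,-0.1,13.9],[-0.15,-0.1,13.9],[-0.15,-0.1,13.9]],"roll":[0,0,0,0,0,0,0,0,0,0,0,0],"claw":[9,9,9,9,9,9,9,9,8.5,8,7.2,6.5]}' 15; python3 -m pendant '{"delta_pos":[[0,0,0],[0,0,0],[0,0,0],[0,0,0],[0,0,0],[0,0,-0.3],[0,0,-0.9],[0,0,-2],[0,0,-3.5],[0,0,-5.5],[0,0,-7],[0,0,-8]],"roll":[0,0,0,0,0,0,0,0,0,0,0,0],"claw":[6,5.5,5.5,5.5,5.5,5.5,5.5,5.5,5.5,5.5,5.5,5.5]}' 25; python3 plan.py .4466 .3454 .12 11.7
python3 - <<'E'
from h import *
f=grab_frame("wrist"); cv2.imwrite("pics/w11.png",f["img"][:,:,::-1])
E
```

```text
t: 29.12
tcp_pos: [0.4356, 0.1047, 0.0372]
ee_rot: [3.125, -0.308, 0.017]
wrist_force: [0.4, 0.4, -0.8]
grip_width: 0.07
t: 30.12
tcp_pos: [0.4351, 0.105, 0.1191]
ee_rot: [3.125, -0.308, 0.02]
wrist_force: [-0.4, 0.4, -0.9]
grip_width: 0.0599
t 30.1167 tcp [0.4351 0.105  0.1191] yaw -11.270223551687144 w 0.05993877958412619 F [-0.3605  0.4057 -0.9043] tilt 0.7396601439972155 j6 1.9272757652144419
delta cm [ -3.5691 -23.8045  -0.1273] len 24.070922418632446 roll -22.97022355168714
```

View pics/w11.png

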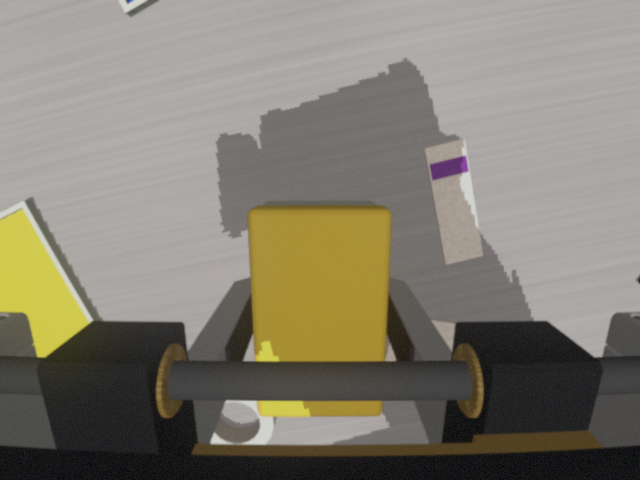

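Yellow box held and level. Moving it to its tray.

```bash
python3 -m pendant '{"delta_pos":[[-0.1,-0.5,0],[-0.2,-1.6,0],[-0.5,-3.5,0],[-0.9,-5.9,0],[-1.3,-8.4,0],[-1.6,-10.9,0],[-2,-13.4,0],[-2.4,-15.9,0],[-2.8,-18.4,0],[-3.2,-21,0],[-3.5,-23,0],[-3.6,-23.8,0]],"roll":[0,-1,-3,-6,-8.5,-11,-13.5,-16,-18.5,-21,-22.5,-23],"claw":[5.5,5.5,5.5,5.5,5.5,5.5,5.5,5.5,5.5,5.5,5.5,5.5]}' 25; python3 plan.py .4466 .3454 .0412 11.7
```

```text
t: 31.17
tcp_pos: [0.4458, 0.3483, 0.1184]
ee_rot: [3.121, 0.327, 0.02]
wrist_force: [-1.2, -0.0, -1.3]
grip_width: 0.0601
t 31.1667 tcp [0.4458 0.3483 0.1184] yaw 11.97712701286518 w 0.06007996033836432 F [-1.166  -0.014  -1.3438] tilt 0.7586511012163912 j6 1.9692807256189726
delta cm [-0.0781  0.2634  7.7258] len 7.73073150726389 roll 0.27712701286517927
```

```bash
python3 -m pendant '{"delta_pos":[[0,0.1,0.5],[-0.1,0.2,1.7],[-0.1,0.25,3.3],[-0.1,0.25,4.8],[-0.1,0.25,5.9],[-0.1,0.25,6.5],[-0.1,0.25,6.7],[-0.1,0.25,6.7]],"roll":[0,0,0,0,0,0,0,0],"claw":[5.5,5.5,5.5,5.5,5.5,5.5,5.5,5.5]}' 25; python3 plan.py .4466 .3454 .0412 11.7
```

```text
t: 31.83
tcp_pos: [0.4462, 0.3452, 0.0512]
ee_rot: [3.12, 0.327, 0.019]
wrist_force: [0.6, 0.8, -0.9]
grip_width: 0.0597
t 31.8333 tcp [0.4462 0.3452 0.0512] yaw 11.954600975522064 w 0.05974481131862651 F [ 0.6073  0.7841 -0.8779] tilt 0.7346165317101783 j6 1.9664678227699046
delta cm [ 0.0317 -0.0128  0.9962] len 0.9967684706823728 roll 0.2546009755220666
```

```bash
python3 -m pendant '{"delta_pos":[[0,0,0.3],[0,0,0.6],[0,0,0.8],[0,0,0.9],[0,0,1],[0,0,1],[0,0,1],[0,0,1],[0,0,1],[0,0,1],[0,0,1]],"roll":[0,0,0,0,0,0,0,0,0,0,0],"claw":[5.5,5.5,5.5,5.5,5.5,5.5,6.2,7,8,9,9]}' 25; python3 -m pendant '{"delta_pos":[[0,0,-0.5],[0,0,-2],[0,0,-5],[0,0,-8],[0,0,-11],[0,0,-14],[0,0,-17],[0,0,-19]],"roll":[0,0,0,0,0,0,0,0],"claw":[9,9,9,9,9,9,9,9]}'; python3 plan.py .32 .05 .24
```

```text
t: 32.75
tcp_pos: [0.4463, 0.3452, 0.0411]
ee_rot: [3.12, 0.327, 0.019]
wrist_force: [-0.1, -0.6, -0.3]
grip_width: 0.085
t: 33.42
tcp_pos: [0.4442, 0.346, 0.2346]
ee_rot: [3.122, 0.327, 0.023]
wrist_force: [-0.5, -0.4, 0.4]
grip_width: 0.0903
t 33.4167 tcp [0.4442 0.346  0.2346] yaw 11.956407637435019 w 0.09034220521833587 F [-0.4562 -0.4202  0.3666] tilt 0.8701045960718659 j6 1.965249567144071
delta cm [-18.2677  26.3847  -0.6949] len 32.09900784656023
```

Moving clear so the top camera sees all five trays.

```bash
python3 -m pendant '{"delta_pos":[[-0.7,1,0],[-2,3,0],[-4,6,0],[-6,8.7,0],[-8,11.6,0],[-10,14.5,0],[-12,17.3,0],[-14,20.2,0],[-16,23,0],[-17.3,25,0],[-18,26,0],[-18,26,0]],"roll":[0,0,0,0,0,0,0,0,0,0,0,0],"claw":[9,9,9,9,9,9,9,9,9,9,9,9]}'
python3 - <<'E'
from h import *
for n in ("top","side"):
    f=grab_frame(n);cv2.imwrite(f"pics/{n}F.png",f["img"][:,:,::-1])
    if n=="top":
        crops=[cv2.resize(f["img"][v-40:v+40,u-40:u+40,::-1],(260,260),interpolation=cv2.INTER_CUBIC) for u,v in ((255,170),(337,166),(419,161),(181,266),(482,255))]
        crops.append(np.zeros_like(crops[0])); cv2.imwrite("pics/crF.png",np.vstack([np.hstack(crops[:3]),np.hstack(crops[3:])]))
    for k,(x,y,z) in {"B":(.662,.1776,.049),"R":(.6717,-.0068,.054),"P":(.6816,-.1937,.054),"Y":(.4466,.3454,.048),"G":(.4658,-.328,.048)}.items():
        # lid points from depth: height within 8mm of lid
        Rm,e=campose(f); vv,uu=np.mgrid[0:480,0:640]; px=np.c_[uu.ravel(),vv.ravel()]
        P=depthpt(f,px); q=P[(np.hypot(P[:,0]-x,P[:,1]-y)<.08)&(P[:,2]>z-.010)&(P[:,2]<z+.012)]
        if len(q)>8: print(n,k,"n",len(q),"off mm",rect(q)[:2]-np.array([x,y])*1000,"rect",rect(q)[2:],"z med",np.median(q[:,2])-z)
E
```

```text
t: 34.42
tcp_pos: [0.3213, 0.0529, 0.2336]
ee_rot: [3.122, 0.323, 0.026]
wrist_force: [-0.5, -0.2, -0.1]
grip_width: 0.0899
top B n 208 off mm [-1.0439 -1.5621] rect [ 35.136   32.2817 -78.138 ] z med -0.0003815462275301301
top R n 517 off mm [-0.6517 -0.1436] rect [55.12   52.2397 -0.6067] z med -0.0003657791488657705
top P n 508 off mm [-0.8812 -0.2495] rect [ 55.5952  53.6893 -13.442 ] z med -0.00024769673217234917
top Y n 1264 off mm [-1.3762 -1.713 ] rect [101.6301  61.1072  12.1381] z med -0.0005301838793658337
top G n 1267 off mm [0.5883 1.0151] rect [99.9322 61.9683 13.8948] z med -0.0004810488941155572
side B n 135 off mm [-5.4119 -1.4871] rect [ 39.6061  33.0741 -61.9468] z med -0.00269983716093021
side R n 212 off mm [-5.5961  0.3224] rect [ 55.6862  54.3622 -74.9265] z med -0.002410724359808998
side P n 169 off mm [-4.52    0.1926] rect [ 63.2124  54.5382 -40.9085] z med -0.002749944331251704
side Y n 1121 off mm [-5.1472 -0.9201] rect [99.5588 64.2705 11.8883] z med -0.0019343813374017166
side G n 263 off mm [10.7394  3.8744] rect [ 70.122   67.1579 -76.9581] z med 1.5942752441253094e-05
```

View pics/crF.png

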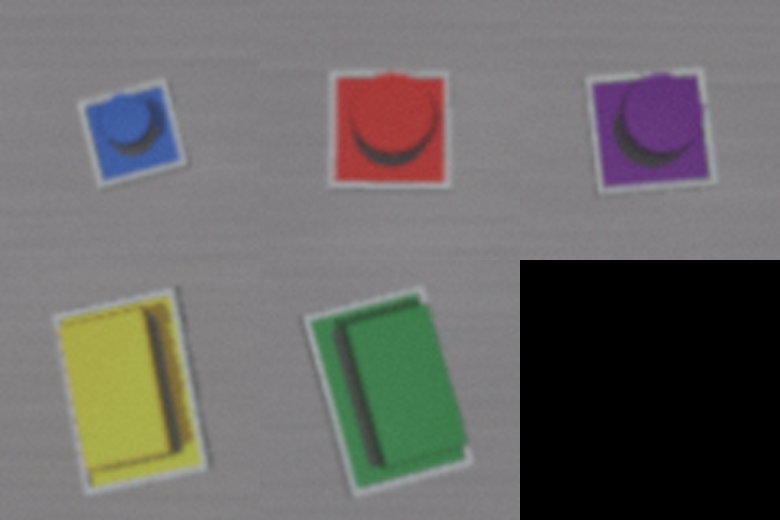

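View pics/sideF.png

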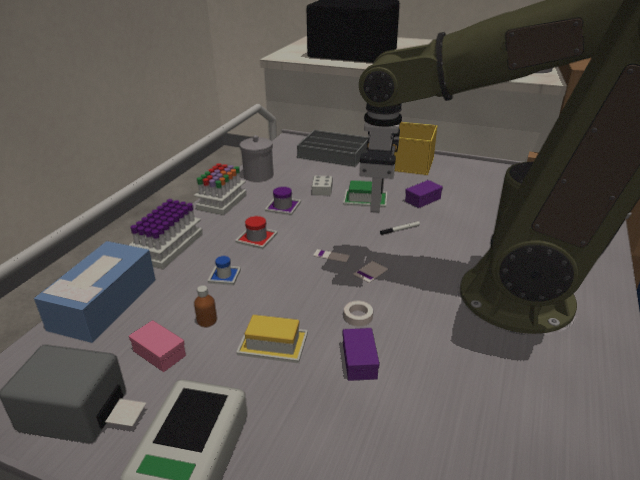

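All five containers stand in their trays, within about 2 mm of centre in the top view, with lid heights as expected. The arm is clear, so I'm handing in.

```bash
python3 -c "
from station import *
print(close_job())"
```

```text
the job is handed in; nothing more can be done
None
```

I took both stacks apart in about 34.5 s. The pot, the two canisters and the two boxes each went into the tray of their own colour, lid up and released with the fingers clear. The job is handed in; the station gave no verdict.

- **Top camera, last check:** lid centres are 0.7 to 2.2 mm from the tray centres, against the 14.5 mm limit. Lid heights are within 0.6 mm of where they should be with the containers flat on the floor. Each box's long side is within about 0.5° of its tray's.
- **Side camera, last check:** this view is oblique. It gave offsets up to about 5.6 mm for four containers and lid heights up to 2.7 mm low, which would read as flat or slightly low. The green box was partly hidden by the gripper, so its 11 mm offset there is not reliable. The picture itself shows everything upright in its tray.
- **Tool tilt:** it drifted to 0.9° by the end, harmless against the 0.06 rad (3.4°) limit.

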